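# Load a specimen bar under the sprung roller arm

### The job

Load the long slim bar into the specimen clamp. First push the ramp block along the channel, ramp first, until it stands under the sprung roller arm and holds it up; then lay the long slim bar (post to the rear, flat in the channel) behind the block and slide it forward, driving the block out in front of it to the end stop, so that the roller comes down on the front part of the bar. Leave bar and block in the channel and let go.

Things in the scene. Friction and masses are not known exactly. Their poses are not given: they have to be found in the camera images.
- clamp: Aluminium clamp (all in mm), base 345 x 70 x 15. Origin: on the bench below the roller, on the channel's centre line; z up, x = sliding direction. Channel floor z 15, 54 wide, between rails 8 wide with tops at z 23; open entry end x -200, dark end stop's face x +125. Sprung arm (12 wide) crosses at x 0 from a pedestal at y +35..105, |x| < 35, top z 61. A loaded bar's origin is at x -60, y 0, z 15.
- spring_arm (a joint): Sprung arm's angle, rad: 0 down at rest, growing as its end lifts; about 0.17 on the bar, 0.25 on the block's flat top. Its end carries a free-turning white ball roller, 20 mm across, over the channel's centre line; at rest its underside is 3 mm above the channel floor, so a square-ended bar alone only butts against it. It presses down with 3 to 4 N.
- ramp_block: Dark steel block, 100 (x) x 48 x 22 high (all in mm), 0.2 kg. Origin: centre of underside, z up. Flat top from x -50 to +5, then a ramp down to a 3 mm nose at x +50; upright rear face at x -50. Starts in the entry part, nose (+x) towards the roller and short of it. Slides on the channel floor; closed fingertips can push its rear face above the rails. Pushed too far, it lets the arm drop.
- bar: Long slim aluminium bar, 130 (x) x 34 x 16 high (all in mm), 0.2 kg, with an upright square post 14 x 14, 40 high (top at z 56) to hold it by. Origin: on the underside below the post; z up, x to its front end at +85; rear end at -45. Starts flat on the bench to the robot's right, among two unwanted posted bars: one short and thick (70 x 34 x 26), one broad and flat (100 x 64 x 12).
Not all that is in view belongs to the job. There is more than one size of the ramp_block; the job needs the smallest.

How it is judged (in metres and radians):
On the way:
1. the ramp block is under the roller and holds the arm up (value of joint spring_arm above 0.215 rad and x of ramp_block in the frame of clamp between -0.02 and 0.06 m), for 0.1 s.
At the end, for the whole second after the job is handed in: The bar lies flat in the channel, within 15 mm of its centre line, 0.2 rad of its direction and 15 mm of x = -60 mm, with the roller on its top (arm 0.12 to 0.21 rad); the ramp block lies flat in the channel, its nose within 20 mm of the end stop; both at rest (x of bar in the frame of clamp between -0.076 and -0.045 m and y of bar in the frame of clamp between -0.015 and 0.015 m and z of bar in the frame of clamp between 0.011 and 0.02 m and angle between the x axis of bar and the x axis of clamp, either way round below 0.2 rad and angle between each of bar, ramp_block's own z axis and vertical below 0.1 rad and value of joint spring_arm between 0.12 and 0.21 rad and x of ramp_block in the frame of clamp between 0.055 and 0.085 m and z of ramp_block in the frame of clamp below 0.02 m and linear speed of each of bar, ramp_block below 0.02 m/s); the robot touches nothing.
It also fails if it takes over 51 s, if anything falls off the work surface, if the arm or the gripper's body presses on something with over 40 N, if the wrist force passes 120 N, or if a joint passes its speed limit or range.

### The arm

A 6-joint arm with a two-finger parallel gripper is mounted at the origin on the work surface. World frame = base frame: x ahead of the robot, y to its left, z up, the work surface at z = 0. Lengths are in m, angles in degrees, forces in N, time in s.
With the tool pointing down it reaches from about 0.4 to 0.825 m from the base axis. Payload 7 kg.
Tool frame: the origin (TCP) lies at the very end of the fingers, on their centre line; the grasp point (between the pads) lies 19 mm behind it; z points along the fingers, y is the line along which they close (so a half turn about z gives the same grasp; the last joint's range is limited). The gripper opens to 88 mm and grips with 3 to 60 N. Pads are 19 mm wide; open, the fingers measure 130 mm over their backs; the gripper's body (78 mm by 193 mm) begins 47 mm behind the grasp point.
Start: joints at [-55.399, 20.546, 0.682, 0, -70.136, -16.507], TCP at [0.21, -0.642, 0.227] pointing down, gripper open.
Joint ranges: [-176.03, 176.03], [-82.01, 121.73], [-58.28, 71.71], [-173.87, 95.51], [-174.79, -0.11], [-173.66, 173.66]. Speed limits (degrees/s): [136.94, 136.94, 172.46, 180, 180, 180].

### API

Orientations are given as [roll, pitch, yaw] about the fixed x, y, z axes, in that order (R = Rz(yaw) Ry(pitch) Rx(roll)).
In Python, from plant import ctrl, cams, workorder gives the robot as it stands.
- The arm moves only by the tool play_rows, never from a script. Its argument "motion" is a list of rows, each an object of numbers: "x", "y", "z": the shift along the tool's x, y, z normalised to -1 to 1, where 1 is 0.025 m; "rx", "ry", "rz": the turn, a rotation vector about the tool's x, y, z normalised to -1 to 1, where 1 is 4 degrees. A call has 1 to 20 rows; each row shifts and turns the commanded pose from where the row before left it, along the tool's axes as they then stand; what a row does not reach is not made up. A row lasts 1/8 s, in which the tool goes at most 62.5 mm and 10.7 degrees, less where a joint would pass 70% of its speed; a pose out of reach is approached as far as the arm can. A call with a number of a shift or a turn outside -1 to 1 is refused whole. A call with a gripper value outside its range is refused whole. "fingers" is the opening, from -1 (shut) to 1 (fully open), set as the call begins (left out, the last holds). The fingers move at their own pace and stop on an object; the grip force is fixed at half the most. Time passes only in rows, so rows that do not move let the fingers close. It gives the time, the measured TCP pose, the force, the opening and the grip force at its end, in the units of the state.
- ctrl.get_obs(): the state, without advancing time (a new reading comes with each control period).
- cams.snapshot(name): name is "scene" or "top" or "wrist"; returns the picture (384x512x3 uint8, blue, green, red); there is no depth.
- cams.get_calibration(name): a dict with "vertical_fov" (degrees; the focal length in pixels is half the picture's height over the tangent of half this angle, whatever the lens; pixels are square), "cx", "cy" (the principal point, pixels), "position" and "rotation" of the camera in the world. Camera axes: x right, y up, looking along -z (the intrinsics and any distortion apply to the point x, -y, -z); pixel columns grow to the right and rows downward; lengths in m; the calibration is good to about 2 mm. A picture is of the moment at which its call begins: read the wrist's pose just before it. get_calibration takes no time and is no camera call; for the wrist camera it gives the pose at the moment of the call.
- workorder.close_job(): hands the job in; it is judged then, once.
The state is a dict: "clock": time; "joint_pos": joint angles; "qvel": joint speeds; "tau": joint torques, N m; "tool_pos": TCP position; "orientation": TCP orientation; "force": force on the tool from outside, world axes, zero at the start; "moment": the same for the moment, N m; "opening": finger opening in m; "gripper_force": force on a finger pad.
Only numpy, scipy, OpenCV 4.12 (cv2) and the standard library are available. Lean on these libraries where they do the work, as an engineer would, in place of code of your own. Each camera call takes 0.05 s, during which the arm holds its last target. There are 200 camera calls.

## Working session

There is one attempt and no reset: what is moved stays moved. The work goes in short steps, Python scripts to look and compute and a tool call to move; the robot and the scene stay as the last step left them, time stands still between calls to the robot, and variables do not carry over. Pictures are saved under pics/ and viewed, at most 10 in all, crops included, and the job is handed in when it is done.

Besides the shell and the picture viewer there is one more tool, called after "Call:" as name(argument=value, ...) on one line, values as JSON. play_rows: Moves the arm, as the interface text tells. Its arguments: {"type":"object","properties":{"motion":{"type":"array"},"fingers":{"type":"number"}},"required":["motion"]}

```bash
mkdir -p pics; cat > h.py <<'E'
import numpy as np, cv2
from plant import ctrl, cams, workorder
def K(c,shape=(384,512)):
    f=shape[0]/2/np.tan(np.radians(c["vertical_fov"])/2); return f
def ray(c,u,v):
    f=K(c); d=np.array([(u-c["cx"])/f,-(v-c["cy"])/f,-1.0])
    return np.array(c["position"]),np.array(c["rotation"]).reshape(3,3)@d
def onz(c,u,v,z):
    p,d=ray(c,u,v); return p+d*(z-p[2])/d[2]
def tri(c1,a,c2,b):
    p,d=ray(c1,*a);q,e=ray(c2,*b);d/=np.linalg.norm(d);e/=np.linalg.norm(e)
    s=np.linalg.lstsq(np.c_[d,-e],q-p,rcond=None)[0]
    return (p+d*s[0]+q+e*s[1])/2, np.linalg.norm(p+d*s[0]-q-e*s[1])
E
python3 - <<'E'
from h import *
ims=[]
for n in("scene","top","wrist"):
    c=cams.get_calibration(n); print(n,c); im=cams.snapshot(n); cv2.imwrite(f"pics/{n}0.png",im); ims.append(im)
print(ctrl.get_obs())
a=cv2.resize(ims[1],(800,600),interpolation=cv2.INTER_CUBIC);cv2.imwrite("pics/topL.png",a)
cv2.imwrite("pics/sceneL.png",cv2.resize(ims[0],(800,600),interpolation=cv2.INTER_CUBIC))
E
```

```text
scene {'vertical_fov': 51.295863273554204, 'cx': 255.6817438626842, 'cy': 180.05674286122803, 'position': array([ 0.97626802, -0.50394754,  0.97011144]), 'rotation': array([36.89990294,  0.54600002, 42.89940355])}
top {'vertical_fov': 54.76795806957824, 'cx': 251.01411851159529, 'cy': 187.87058707724344, 'position': array([ 0.37948348, -0.01865318,  1.08260159]), 'rotation': array([  7.26831394,   1.33918453, -89.38779492])}
wrist {'vertical_fov': 60.52111510434926, 'cx': 255.4664121407431, 'cy': 193.95225428231723, 'position': array([ 0.14745174, -0.66139161,  0.38478245]), 'rotation': array([-1.41585567e+01, -9.67460455e-02,  1.08060749e+02])}
{'clock': 0.15, 'joint_pos': array([-5.54009270e+01,  2.05822427e+01,  6.44670479e-01, -1.38749044e-02,
       -7.01367269e+01, -1.65087097e+01]), 'qvel': array([ 0.00028694, -0.1865898 ,  0.14991705,  0.14907586,  0.00501154,
        0.0217672 ]), 'tau': array([-4.52701242e-04, -5.83273566e+01,  2.93286967e+01,  7.00116992e+00,
        8.73975892e-03, -1.11943264e-04]), 'tool_pos': array([ 0.20946504, -0.64127263,  0.22582887]), 'orientation': array([ 1.79925057e+02, -8.60747170e-03, -1.61914354e+02]), 'force': array([-0.34036402, -0.54891517,  0.31215711]), 'moment': array([ 0.03691321, -0.02129056,  0.00707651]), 'gripper_force': 0.0, 'opening': 0.08725082704950117}
```

View pics/topL.png

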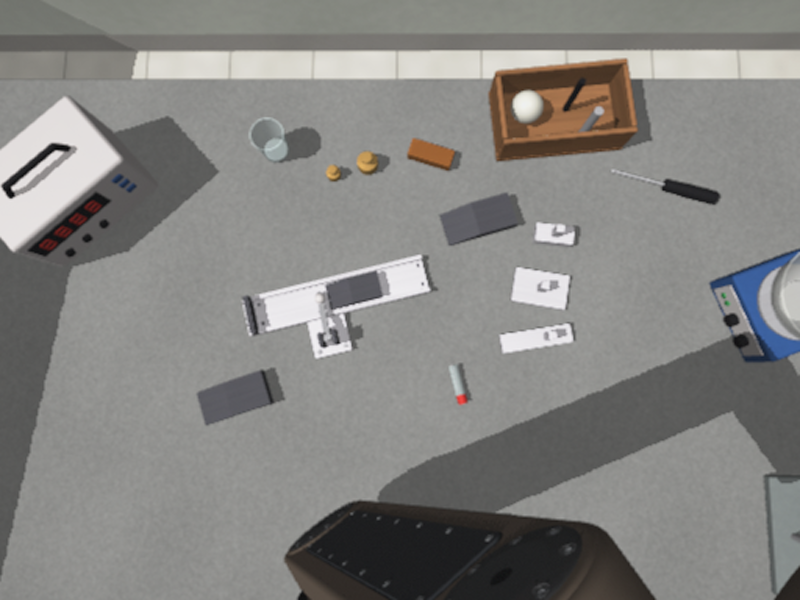

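View pics/sceneL.png

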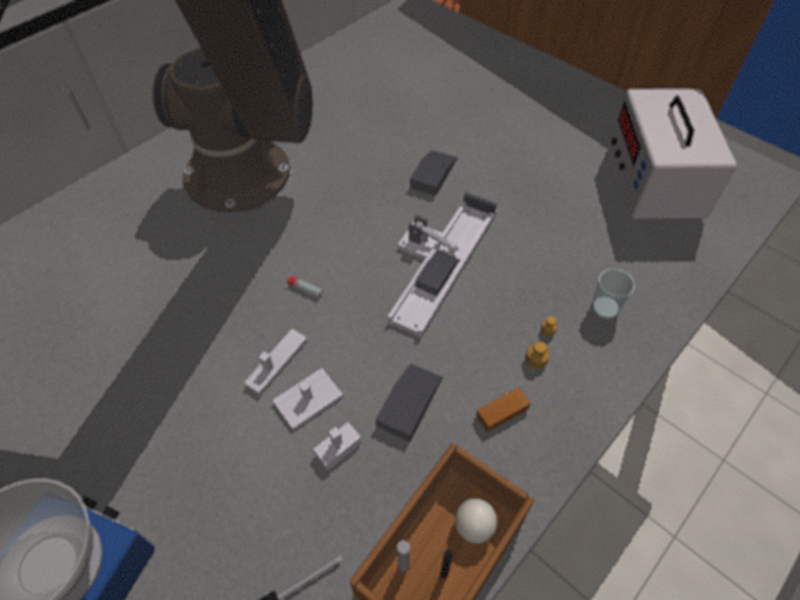

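The first pictures show the clamp at top-view px (340,293), entry end to the right. The dark blocks are at (356,290) in the channel, (480,218) and (235,397). The posted bars are at (537,338) long and slim, (541,288) broad, and (556,233) short and thick.

I choose the block in the channel, which is the smallest, and the bar at (537,338). Next I measure both and check the choice in one close crop.

```bash
sed -i 's/np.array(c\["rotation"\]).reshape(3,3)@d/Rotation.from_euler("xyz",c["rotation"],degrees=True).as_matrix()@d/; 1a from scipy.spatial.transform import Rotation' h.py
python3 - <<'E'
from h import *
out=[]
for n,boxes in(("top",[(150,155,282,235),(310,195,380,235)]),("scene",[(240,115,325,220),(150,200,205,260)])):
    im=cv2.imread(f"pics/{n}0.png");c=cams.get_calibration(n)
    hsv=cv2.cvtColor(im,cv2.COLOR_BGR2HSV)
    for (x0,y0,x1,y1),nm in zip(boxes,("clamp","bar")):
        for lab,m in(("bright",hsv[...,2]>165),("dark",hsv[...,2]<75)):
            k=np.zeros(m.shape,np.uint8);k[y0:y1,x0:x1]=m[y0:y1,x0:x1]
            for ct in cv2.findContours(k,cv2.RETR_EXTERNAL,cv2.CHAIN_APPROX_NONE)[0]:
                if cv2.contourArea(ct)<60: continue
                r=cv2.minAreaRect(ct); b=cv2.boxPoints(r)
                z={"bright":.016 if nm=="bar" else .015,"dark":.037}[lab]
                print(n,nm,lab,cv2.contourArea(ct),b.round(1).tolist(),[onz(c,*p,z)[:2].round(4).tolist() for p in b])
        out.append(cv2.resize(im[y0:y1,x0:x1],(400,300),interpolation=cv2.INTER_CUBIC))
        print(nm,n,"scale",400/(x1-x0),300/(y1-y0))
cv2.imwrite("pics/crop1.png",np.vstack([np.hstack(out[:2]),np.hstack(out[2:])]))
E
```

```text
top clamp bright 2039.5 [[163.0, 188.0], [268.70001220703125, 161.8000030517578], [280.6000061035156, 210.0], [174.89999389648438, 236.10000610351562]] [[0.5131, 0.2649], [0.5926, -0.0432], [0.4518, -0.0781], [0.374, 0.2248]]
clamp top scale 3.0303030303030303 3.75
top bar bright 530.5 [[318.8999938964844, 213.6999969482422], [364.6000061035156, 206.3000030517578], [366.6000061035156, 218.8000030517578], [321.0, 226.1999969482422]] [[0.4423, -0.1877], [0.4647, -0.318], [0.4289, -0.3228], [0.4066, -0.193]]
bar top scale 5.714285714285714 7.5
scene clamp bright 769.5 [[251.3000030517578, 203.89999389648438], [297.1000061035156, 130.6999969482422], [313.29998779296875, 140.8000030517578], [267.5, 214.0]] [[0.5303, -0.0558], [0.4436, 0.2559], [0.5105, 0.2562], [0.587, -0.0498]]
scene clamp dark 162.0 [[265.20001220703125, 181.8000030517578], [280.5, 158.6999969482422], [293.0, 167.0], [277.6000061035156, 190.10000610351562]] [[0.5174, 0.0173], [0.4933, 0.1137], [0.5418, 0.1143], [0.5635, 0.0194]]
scene clamp dark 64.5 [[258.79998779296875, 151.89999389648438], [262.1000061035156, 143.699
[... 580 characters left out ...]
41177 2.857142857142857
scene bar bright 116.5 [[174.8000030517578, 255.6999969482422], [190.0, 246.0], [195.3000030517578, 254.3000030517578], [180.10000610351562, 264.0]] [[0.4943, -0.3098], [0.5024, -0.264], [0.531, -0.2708], [0.5226, -0.3158]]
scene bar bright 122.0 [[192.0, 237.0], [204.0, 237.0], [204.0, 259.0], [192.0, 259.0]] [[0.486, -0.2423], [0.5099, -0.2204], [0.5576, -0.2644], [0.5346, -0.2855]]
scene bar bright 254.5 [[156.89999389648438, 244.10000610351562], [187.39999389648438, 209.1999969482422], [194.8000030517578, 215.6999969482422], [164.3000030517578, 250.5]] [[0.433, -0.3201], [0.4097, -0.1918], [0.4411, -0.192], [0.4624, -0.3189]]
bar scene scale 7.2727272727272725 5.0
```

View pics/crop1.png

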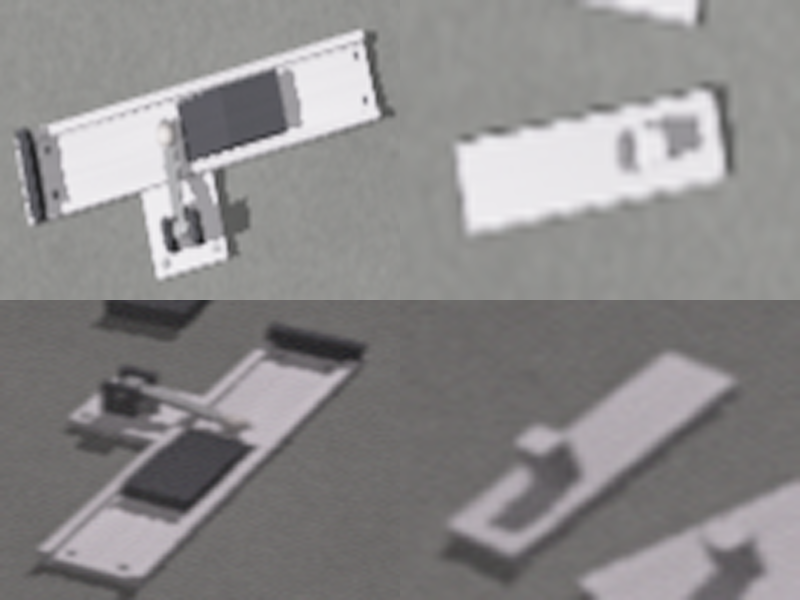

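The crop confirms both choices. The bar is 130 x 34 with its post toward −y, and the block in the channel is short of the roller, nose toward the end stop.

```bash
python3 - <<'E'
from h import *
T=cams.get_calibration("top");S=cams.get_calibration("scene")
t=lambda x,y:((x+.5)/3.0303+150-.5,(y+.5)/3.75+155-.5)
tb=lambda x,y:((x-400+.5)/5.714+310-.5,(y+.5)/7.5+195-.5)
s=lambda x,y:((x+.5)/4.70588+240-.5,(y-300+.5)/2.857+115-.5)
sb=lambda x,y:((x-400+.5)/7.2727+150-.5,(y-300+.5)/5+200-.5)
print("post",tri(T,tb(648,148),S,sb(541,440)))
print("bar rear/front corners", [tri(T,tb(*a),S,sb(*b)) for a,b in(((711,88),(517,553)),((728,183),(450,526)),((459,143),(735,381)),((470,236),(672,352)))])
print("roller",tri(T,t(165,131),S,s(240,427)))
print("entry corners",[tri(T,t(*a),S,s(*b)) for a,b in(((364,32),(137,577)),((379,119),(40,549)))])
print("stop top corners",[tri(T,t(*a),S,s(*b)) for a,b in(((38,222),(272,327)),((22,130),(364,348)))])
e=[onz(T,*t(*p),.023)[:2] for p in((364,32),(379,119),(62,214),(50,128))];print("rails@23",e)
print("stop face@35?",[onz(T,*t(*p),.035)[:2] for p in((32,130),(46,218))])
print("block@37",[onz(T,*t(*p),.037)[:2] for p in((278,70),(293,126),(180,100),(190,160))])
E
```

```text
post (array([ 0.43927849, -0.27515299,  0.0533352 ]), np.float64(0.00013340148790776387))
bar rear/front corners [(array([ 0.46460284, -0.31611678,  0.01675277]), np.float64(0.00025467771785699474)), (array([ 0.42994815, -0.32319514,  0.01203496]), np.float64(0.004319395593997615)), (array([ 0.44255704, -0.19046463,  0.01511992]), np.float64(0.0002422964038927444)), (array([ 0.40813527, -0.19465475,  0.01347243]), np.float64(0.0030097612251953646))]
roller (array([0.50886796, 0.14361863, 0.02102017]), np.float64(0.0006656994101566393))
entry corners [(array([ 0.5873829 , -0.04583996,  0.02320704]), np.float64(0.000905478110460305)), (array([ 0.52037022, -0.05999651,  0.0201175 ]), np.float64(0.002191443357566999))]
stop top corners [(array([0.43759286, 0.25946058, 0.03789573]), np.float64(0.003588180916165478)), (array([0.50631893, 0.27586619, 0.03973891]), np.float64(0.0007106162738463248))]
rails@23 [array([ 0.58712425, -0.04618859]), array([ 0.51928278, -0.06072118]), array([0.44356602, 0.23934411]), array([0.50987887, 0.25343335])]
stop face@35? [array([0.50672976, 0.26740602]), array([0.43967186, 0.25138787])]
block@37 [array([0.55441274, 0.03515796]), array([0.51146561, 0.02046147]), array([0.53061798, 0.1273635 ]), array([0.4847446 , 0.11680553])]
```

Call:
play_rows(motion=[{"rz": -1, "z": 0.15}, {"rz": -1, "z": 0.15}, {"rz": -1, "z": 0.15}, {"rz": -1, "z": 0.15}, {"rz": -1, "z": 0.15}, {"rz": -1, "z": 0.15}, {"rz": -1, "z": 0.15}, {"rz": -1, "z": 0.15}, {"rz": -1, "z": 0.15}, {"rz": -1, "z": 0.15}, {"rz": -1, "z": 0.15}, {"rz": -1, "z": 0.15}, {"rz": -1, "z": 0.15}, {"rz": -1, "z": 0.15}, {"rz": -1, "z": 0.15}, {"rz": -1, "z": 0.15}, {"rz": -1, "z": 0.15}, {"rz": -1, "z": 0.15}, {"rz": -1, "z": 0.15}, {"rz": -1, "z": 0.15}], fingers=-1)

```text
$.motion[0]: bad value
```

Call:
play_rows(motion=[{"x": 0, "y": 0, "z": 0.15, "rx": 0, "ry": 0, "rz": -1}, {"x": 0, "y": 0, "z": 0.15, "rx": 0, "ry": 0, "rz": -1}, {"x": 0, "y": 0, "z": 0.15, "rx": 0, "ry": 0, "rz": -1}, {"x": 0, "y": 0, "z": 0.15, "rx": 0, "ry": 0, "rz": -1}, {"x": 0, "y": 0, "z": 0.15, "rx": 0, "ry": 0, "rz": -1}, {"x": 0, "y": 0, "z": 0.15, "rx": 0, "ry": 0, "rz": -1}, {"x": 0, "y": 0, "z": 0.15, "rx": 0, "ry": 0, "rz": -1}, {"x": 0, "y": 0, "z": 0.15, "rx": 0, "ry": 0, "rz": -1}, {"x": 0, "y": 0, "z": 0.15, "rx": 0, "ry": 0, "rz": -1}, {"x": 0, "y": 0, "z": 0.15, "rx": 0, "ry": 0, "rz": -1}, {"x": 0, "y": 0, "z": 0.15, "rx": 0, "ry": 0, "rz": -1}, {"x": 0, "y": 0, "z": 0.15, "rx": 0, "ry": 0, "rz": -1}, {"x": 0, "y": 0, "z": 0.15, "rx": 0, "ry": 0, "rz": -1}, {"x": 0, "y": 0, "z": 0.15, "rx": 0, "ry": 0, "rz": -1}, {"x": 0, "y": 0, "z": 0.15, "rx": 0, "ry": 0, "rz": -1}, {"x": 0, "y": 0, "z": 0.15, "rx": 0, "ry": 0, "rz": -1}, {"x": 0, "y": 0, "z": 0.15, "rx": 0, "ry": 0, "rz": -1}, {"x": 0, "y": 0, "z": 0.15, "rx": 0, "ry": 0, "rz": -1}, {"x": 0, "y": 0, "z": 0.15, "rx": 0, "ry": 0, "rz": -1}, {"x": 0, "y": 0, "z": 0.15, "rx": 0, "ry": 0, "rz": -1}], fingers=-1)

```text
clock: 2.65
tool_pos: [0.2095, -0.6414, 0.151]
orientation: [180.0, 0.0, -81.8]
force: [0.0, 0.3, -0.1]
opening: 0.0001
gripper_force: 0.0
```

Call:
play_rows(motion=[{"x": 0, "y": 0, "z": 0, "rx": 0, "ry": 0, "rz": -0.775}, {"x": 0, "y": 0, "z": 0, "rx": 0, "ry": 0, "rz": -0.775}, {"x": -1, "y": -0.95, "z": 0, "rx": 0, "ry": 0, "rz": 0}, {"x": -1, "y": -0.95, "z": 0, "rx": 0, "ry": 0, "rz": 0}, {"x": -1, "y": -0.95, "z": 0, "rx": 0, "ry": 0, "rz": 0}, {"x": -1, "y": -0.95, "z": 0, "rx": 0, "ry": 0, "rz": 0}, {"x": -1, "y": -0.95, "z": 0, "rx": 0, "ry": 0, "rz": 0}, {"x": -1, "y": -0.95, "z": 0, "rx": 0, "ry": 0, "rz": 0}, {"x": -1, "y": -0.95, "z": 0, "rx": 0, "ry": 0, "rz": 0}, {"x": -1, "y": -0.95, "z": 0, "rx": 0, "ry": 0, "rz": 0}, {"x": -1, "y": -0.95, "z": 0, "rx": 0, "ry": 0, "rz": 0}, {"x": -1, "y": -0.95, "z": 0, "rx": 0, "ry": 0, "rz": 0}, {"x": -1, "y": -0.95, "z": 0, "rx": 0, "ry": 0, "rz": 0}, {"x": -1, "y": -0.95, "z": 0, "rx": 0, "ry": 0, "rz": 0}, {"x": -1, "y": -0.95, "z": 0, "rx": 0, "ry": 0, "rz": 0}, {"x": -1, "y": -0.95, "z": 0, "rx": 0, "ry": 0, "rz": 0}, {"x": -1, "y": -0.95, "z": 0, "rx": 0, "ry": 0, "rz": 0}, {"x": -1, "y": -0.95, "z": 0, "rx": 0, "ry": 0, "rz": 0}, {"x": -1, "y": -0.95, "z": 0, "rx": 0, "ry": 0, "rz": 0}, {"x": -1, "y": -0.95, "z": 0, "rx": 0, "ry": 0, "rz": 0}])

```text
clock: 5.15
tool_pos: [0.5131, -0.0989, 0.1515]
orientation: [180.0, 0.0, -75.7]
force: [0.2, -0.7, 0.1]
opening: 0.0003
gripper_force: 0.0
```

Call:
play_rows(motion=[{"x": -0.9, "y": -0.5, "z": 0, "rx": 0, "ry": 0, "rz": 0}, {"x": -0.9, "y": -0.5, "z": 0, "rx": 0, "ry": 0, "rz": 0}, {"x": -0.9, "y": -0.5, "z": 0, "rx": 0, "ry": 0, "rz": 0}, {"x": -0.83, "y": -0.53, "z": 0, "rx": 0, "ry": 0, "rz": 0}, {"x": 0, "y": 0, "z": 0, "rx": 0, "ry": 0, "rz": 0}])

```text
clock: 5.78
tool_pos: [0.5405, -0.0007, 0.1514]
orientation: [180.0, 0.0, -75.6]
force: [0.4, -0.4, 0.2]
opening: 0.0005
gripper_force: 0.0
```

```bash
python3 - <<'E'
from h import *
c=cams.get_calibration("wrist");o=ctrl.get_obs();im=cams.snapshot("wrist");cv2.imwrite("pics/w1.png",im)
np.save("w1.npy",c,allow_pickle=True);print(c,o["tool_pos"])
E
```

```text
{'vertical_fov': 60.52111510434926, 'cx': 255.4664121407431, 'cy': 193.95225428231723, 'position': array([ 0.55676684, -0.06371625,  0.31039226]), 'rotation': array([-1.41583562e+01,  1.01684739e-02, -1.65630882e+02])} [ 0.5404936  -0.0007412   0.15135537]
```

View pics/w1.png

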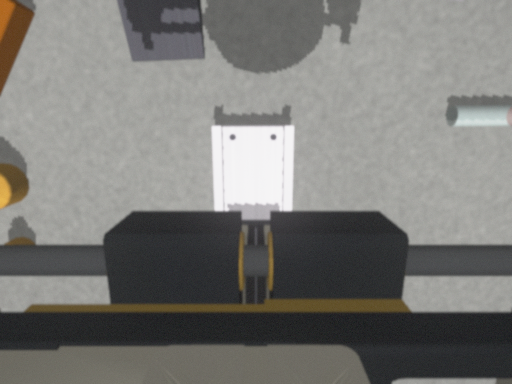

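The wrist view shows the clamp's entry end at px (213..294,126). It is square to the tool and centred under the closed fingers, with the block's shadow edge at row 208. I'll check the entry position from these pixels.

```bash
python3 - <<'E'
from h import *
c=np.load("w1.npy",allow_pickle=True).item();O=np.array([.504,.1395]);u=np.array([-.2494,.9684]);v=np.array([-.9684,-.2494])
for p in((213,126),(294,126),(213,209),(293,209)):
    q=onz(c,*p,.023)[:2];print(q.round(4),((q-O)@u).round(4),((q-O)@v).round(4))
q=onz(c,255,207,.015)[:2];print("shadow",(q-O)@u)
E
```

```text
[ 0.5889 -0.0426] -0.1975 -0.0368
[ 0.5218 -0.0598] -0.1974 0.0325
[0.5728 0.0298] -0.1234 -0.0393
[0.5022 0.0117] -0.1233 0.0336
shadow -0.12285513358700664
```

Call:
play_rows(motion=[{"x": 0, "y": 0, "z": 1, "rx": 0, "ry": 0, "rz": 0}, {"x": 0, "y": 0, "z": 1, "rx": 0, "ry": 0, "rz": 0}, {"x": 0, "y": 0, "z": 1, "rx": 0, "ry": 0, "rz": 0}, {"x": 0, "y": 0, "z": 1, "rx": 0, "ry": 0, "rz": 0}, {"x": 0, "y": 0, "z": 0.92, "rx": 0, "ry": 0, "rz": 0}, {"x": 0, "y": 0, "z": 0, "rx": 0, "ry": 0, "rz": 0}])

```text
clock: 6.58
tool_pos: [0.5385, -0.0031, 0.0271]
orientation: [179.8, -0.0, -75.8]
force: [-0.0, 0.6, -0.4]
opening: 0.0008
gripper_force: 0.0
```

Call:
play_rows(motion=[{"x": -0.5, "y": -0.1, "z": 0, "rx": 0, "ry": 0, "rz": 0}, {"x": -0.4, "y": -0.05, "z": 0, "rx": 0, "ry": 0, "rz": 0}, {"x": -0.35, "y": 0, "z": 0, "rx": 0, "ry": 0, "rz": 0}, {"x": -0.35, "y": 0, "z": 0, "rx": 0, "ry": 0, "rz": 0}, {"x": -0.35, "y": 0, "z": 0, "rx": 0, "ry": 0, "rz": 0}, {"x": -0.35, "y": 0, "z": 0, "rx": 0, "ry": 0, "rz": 0}, {"x": -0.35, "y": 0, "z": 0, "rx": 0, "ry": 0, "rz": 0}, {"x": -0.35, "y": 0, "z": 0, "rx": 0, "ry": 0, "rz": 0}, {"x": -0.35, "y": 0, "z": 0, "rx": 0, "ry": 0, "rz": 0}, {"x": -0.35, "y": 0, "z": 0, "rx": 0, "ry": 0, "rz": 0}, {"x": -0.25, "y": 0, "z": 0, "rx": 0, "ry": 0, "rz": 0}, {"x": -0.2, "y": 0, "z": 0, "rx": 0, "ry": 0, "rz": 0}, {"x": 0, "y": 0, "z": 0, "rx": 0, "ry": 0, "rz": 0}])

```text
clock: 8.2
tool_pos: [0.5183, 0.0997, 0.0292]
orientation: [-180.0, -0.0, -75.7]
force: [1.0, -3.5, 3.3]
opening: 0.0005
gripper_force: 1.9
```

```bash
python3 - <<'E'
from h import *
a=cams.snapshot("top");b=cams.snapshot("scene");cv2.imwrite("pics/t2.png",a);cv2.imwrite("pics/s2.png",b)
f=lambda i:cv2.resize(i,(400,300),interpolation=cv2.INTER_CUBIC)
cv2.imwrite("pics/c2.png",np.hstack([f(a[155:235,150:282]),f(b[115:220,240:325])]))
E
```

```text
(no output)
```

View pics/c2.png

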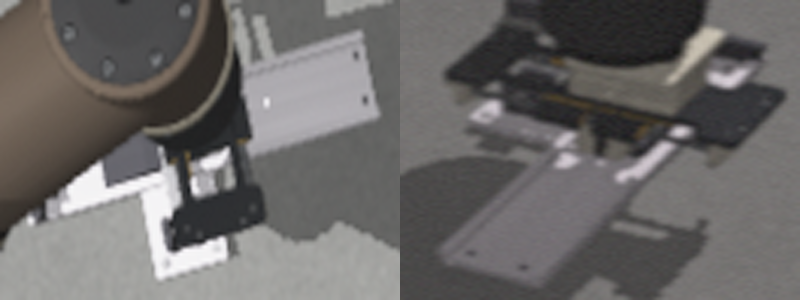

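The arm hides the block, so I back off, head for the bar, and look from there.

Call:
play_rows(motion=[{"x": 0.5, "y": 0, "z": 0, "rx": 0, "ry": 0, "rz": 0}, {"x": 1, "y": 0, "z": -0.5, "rx": 0, "ry": 0, "rz": 0}, {"x": 1, "y": 0, "z": -1, "rx": 0, "ry": 0, "rz": 0}, {"x": 1, "y": 0.3, "z": -1, "rx": 0, "ry": 0, "rz": 0}, {"x": 1, "y": 0.65, "z": -1, "rx": 0, "ry": 0, "rz": 0}, {"x": 1, "y": 0.65, "z": -0.5, "rx": 0, "ry": 0, "rz": 0}, {"x": 1, "y": 0.65, "z": 0, "rx": 0, "ry": 0, "rz": 0}, {"x": 1, "y": 0.65, "z": 0, "rx": 0, "ry": 0, "rz": 0}, {"x": 1, "y": 0.65, "z": 0, "rx": 0, "ry": 0, "rz": 0}, {"x": 1, "y": 0.65, "z": 0, "rx": 0, "ry": 0, "rz": 0}, {"x": 1, "y": 0.65, "z": 0, "rx": 0, "ry": 0, "rz": 0}, {"x": 1, "y": 0.65, "z": 0, "rx": 0, "ry": 0, "rz": 0}, {"x": 1, "y": 0.65, "z": 0, "rx": 0, "ry": 0, "rz": 0}, {"x": 1, "y": 0.65, "z": 0, "rx": 0, "ry": 0, "rz": 0}, {"x": 0.24, "y": 0, "z": 0, "rx": 0, "ry": 0, "rz": 0.6}, {"x": 0, "y": 0, "z": 0, "rx": 0, "ry": 0, "rz": 0.55}, {"x": 0, "y": 0, "z": 0, "rx": 0, "ry": 0, "rz": 0}])

```text
clock: 10.42
tool_pos: [0.4383, -0.2751, 0.1283]
orientation: [180.0, 0.0, -80.4]
force: [0.2, 0.3, -0.4]
opening: 0.0007
gripper_force: 0.0
```

```bash
python3 - <<'E'
from h import *
a=cams.snapshot("top");b=cams.snapshot("scene");c=cams.get_calibration("wrist");w=cams.snapshot("wrist")
cv2.imwrite("pics/w3.png",w);cv2.imwrite("pics/t3.png",a);np.save("w3.npy",c,allow_pickle=True)
f=lambda i,s=(400,300):cv2.resize(i,s,interpolation=cv2.INTER_CUBIC)
cv2.imwrite("pics/c3.png",np.vstack([np.hstack([f(a[155:235,150:282]),f(b[115:220,240:325])]),np.hstack([f(w),f(a[185:245,310:390])])]))
E
```

```text
(no output)
```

View pics/c3.png

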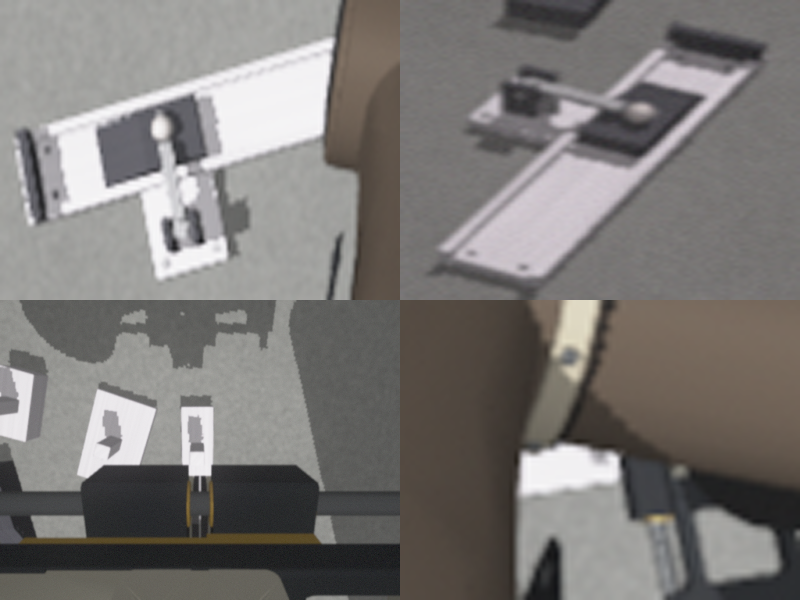

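The block stands under the roller with the arm raised: ball on its flat top at crop (162,125) and (640,112). The bar's rear end shows in the wrist view at about px (233..271,137), in line with the fingers.

```bash
python3 - <<'E'
from h import *
c=np.load("w3.npy",allow_pickle=True).item();w=cv2.imread("pics/w3.png")
m=(w.min(2)>190).astype(np.uint8);m[:,:225]=0;m[:,280:]=0;m[225:]=0;m[:120]=0
ys,xs=np.nonzero(m);rt=[r for r in range(130,222) if m[r].sum()>10];print(rt[0],[ (r,np.nonzero(m[r])[0][[0,-1]].tolist()) for r in (rt[0]+2,rt[0]+20,rt[0]+60)])
L=[];
for r in(rt[0]+2,rt[0]+20,rt[0]+60):
    a,b=np.nonzero(m[r])[0][[0,-1]];p,q=onz(c,a-.5,r,.016)[:2],onz(c,b+.5,r,.016)[:2];L.append((p+q)/2);print(L[-1],np.linalg.norm(p-q))
d=L[2]-L[0];d/=np.linalg.norm(d);r0=onz(c,252,rt[0]-.5,.016)[:2]
print("angle",np.degrees(np.arctan2(d[1],d[0])),"rear",r0,"post",r0+.045*d)
E
```

```text
137 [(139, [232, 272]), (157, [232, 272]), (197, [233, 272])]
[ 0.44854846 -0.31667845] 0.03347399868673053
[ 0.44610133 -0.30214372] 0.0339236052966173
[ 0.44000033 -0.26847535] 0.03411440532233001
angle 100.05603525444879 rear [ 0.44888287 -0.31866681] post [ 0.44102536 -0.27435812]
```

Call:
play_rows(motion=[{"x": 0, "y": -0.06, "z": 0, "rx": 0, "ry": 0, "rz": 0}, {"x": 0, "y": 0, "z": 0.4, "rx": 0, "ry": 0, "rz": 0}, {"x": 0, "y": 0, "z": 0.7, "rx": 0, "ry": 0, "rz": 0}, {"x": 0, "y": 0, "z": 0.9, "rx": 0, "ry": 0, "rz": 0}, {"x": 0, "y": 0, "z": 0.9, "rx": 0, "ry": 0, "rz": 0}, {"x": 0, "y": 0, "z": 0.8, "rx": 0, "ry": 0, "rz": 0}, {"x": 0, "y": 0, "z": 0.5, "rx": 0, "ry": 0, "rz": 0}, {"x": 0, "y": 0, "z": 0, "rx": 0, "ry": 0, "rz": 0}], fingers=0)

```text
clock: 11.58
tool_pos: [0.439, -0.2749, 0.0226]
orientation: [179.9, 0.0, -80.3]
force: [0.2, 0.6, 1.6]
opening: 0.0437
gripper_force: 0.0
```

Call:
play_rows(motion=[{"x": 0, "y": 0, "z": 0, "rx": 0, "ry": 0, "rz": 0}, {"x": 0, "y": 0, "z": 0, "rx": 0, "ry": 0, "rz": 0}, {"x": 0, "y": 0, "z": 0, "rx": 0, "ry": 0, "rz": 0}, {"x": 0, "y": 0, "z": 0, "rx": 0, "ry": 0, "rz": 0}, {"x": 0, "y": 0, "z": 0, "rx": 0, "ry": 0, "rz": 0}, {"x": 0, "y": 0, "z": 0, "rx": 0, "ry": 0, "rz": 0}], fingers=-1)

```text
clock: 12.32
tool_pos: [0.4402, -0.2751, 0.024]
orientation: [-180.0, -0.0, -80.3]
force: [0.6, 1.8, 5.3]
opening: 0.014
gripper_force: 30.0
```

Call:
play_rows(motion=[{"x": 0, "y": 0, "z": -0.5, "rx": 0, "ry": 0, "rz": 0}, {"x": 0, "y": 0, "z": -1, "rx": 0, "ry": 0, "rz": 0}, {"x": 0, "y": 0, "z": -1, "rx": 0, "ry": 0, "rz": -0.4}, {"x": 0, "y": 0, "z": -1, "rx": 0, "ry": 0, "rz": -0.4}, {"x": 0, "y": 0, "z": -0.5, "rx": 0, "ry": 0, "rz": -0.375}, {"x": -0.5, "y": -0.33, "z": 0, "rx": 0, "ry": 0, "rz": 0}, {"x": -1, "y": -0.66, "z": 0, "rx": 0, "ry": 0, "rz": 0}, {"x": -1, "y": -0.66, "z": 0, "rx": 0, "ry": 0, "rz": 0}, {"x": -1, "y": -0.66, "z": 0, "rx": 0, "ry": 0, "rz": 0}, {"x": -1, "y": -0.66, "z": 0, "rx": 0, "ry": 0, "rz": 0}, {"x": -1, "y": -0.66, "z": 0, "rx": 0, "ry": 0, "rz": 0}, {"x": -1, "y": -0.66, "z": 0, "rx": 0, "ry": 0, "rz": 0}, {"x": -1, "y": -0.66, "z": 0, "rx": 0, "ry": 0, "rz": 0}, {"x": -1, "y": -0.66, "z": 0, "rx": 0, "ry": 0, "rz": 0}, {"x": -1, "y": -0.66, "z": 0, "rx": 0, "ry": 0, "rz": 0}, {"x": -0.58, "y": -0.39, "z": 0, "rx": 0, "ry": 0, "rz": 0}, {"x": 0, "y": 0, "z": 0, "rx": 0, "ry": 0, "rz": 0}])

```text
clock: 14.45
tool_pos: [0.5381, 0.0115, 0.1227]
orientation: [179.9, -0.0, -75.5]
force: [-0.7, -0.2, -2.2]
opening: 0.0139
gripper_force: 30.0
```

```bash
python3 - <<'E'
from h import *
c=cams.get_calibration("wrist");o=ctrl.get_obs();w=cams.snapshot("wrist");b=cams.snapshot("scene");a=cams.snapshot("top")
cv2.imwrite("pics/w4.png",w);np.save("w4.npy",c,allow_pickle=True);print(o["tool_pos"],o["force"])
f=lambda i,s=(400,300):cv2.resize(i,s,interpolation=cv2.INTER_CUBIC)
cv2.imwrite("pics/c4.png",np.hstack([f(w),f(b[90:240,200:400])]))
E
```

```text
[0.53808872 0.01153484 0.12270436] [-0.70077481 -0.23446127 -2.19170726]
```

View pics/c4.png

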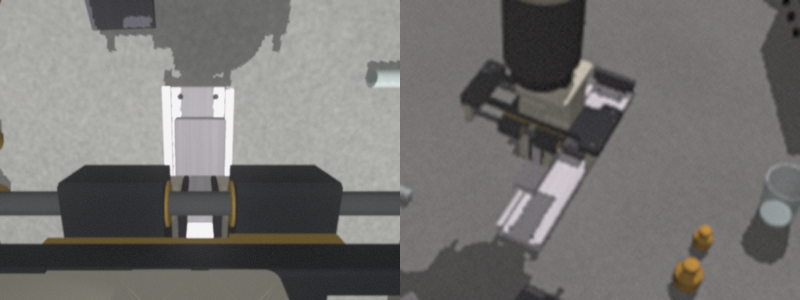

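The bar hangs level in the fingers (rear end at crop (175..225,118)), centred over the channel. I lower it.

Call:
play_rows(motion=[{"x": 0, "y": 0, "z": 0.6, "rx": 0, "ry": 0, "rz": 0}, {"x": 0, "y": 0, "z": 0.9, "rx": 0, "ry": 0, "rz": 0}, {"x": 0, "y": 0, "z": 0.8, "rx": 0, "ry": 0, "rz": 0}, {"x": 0, "y": 0, "z": 0.5, "rx": 0, "ry": 0, "rz": 0}, {"x": 0, "y": 0, "z": 0.3, "rx": 0, "ry": 0, "rz": 0}, {"x": 0, "y": 0, "z": 0.15, "rx": 0, "ry": 0, "rz": 0}, {"x": 0, "y": 0, "z": 0, "rx": 0, "ry": 0, "rz": 0}])

```text
clock: 15.48
tool_pos: [0.5385, 0.0104, 0.0424]
orientation: [-180.0, -0.0, -75.6]
force: [-0.1, -0.1, -1.3]
opening: 0.0142
gripper_force: 30.0
```

Call:
play_rows(motion=[{"x": 0, "y": 0, "z": 0.06, "rx": 0, "ry": 0, "rz": 0}, {"x": 0, "y": 0, "z": 0.06, "rx": 0, "ry": 0, "rz": 0}, {"x": 0, "y": 0, "z": 0, "rx": 0, "ry": 0, "rz": 0}])

```text
clock: 15.85
tool_pos: [0.5383, 0.0104, 0.0394]
orientation: [-180.0, 0.0, -75.6]
force: [0.1, 0.1, -1.0]
opening: 0.014
gripper_force: 30.0
```

Call:
play_rows(motion=[{"x": 0, "y": 0, "z": 0.06, "rx": 0, "ry": 0, "rz": 0}, {"x": 0, "y": 0, "z": 0, "rx": 0, "ry": 0, "rz": 0}])

```text
clock: 16.1
tool_pos: [0.5386, 0.0105, 0.039]
orientation: [-180.0, -0.0, -75.6]
force: [-4.0, 0.3, 11.2]
opening: 0.0136
gripper_force: 30.0
```

Call:
play_rows(motion=[{"x": -0.15, "y": 0, "z": -0.02, "rx": 0, "ry": 0, "rz": 0}, {"x": -0.25, "y": 0, "z": 0, "rx": 0, "ry": 0, "rz": 0}, {"x": -0.25, "y": 0, "z": 0, "rx": 0, "ry": 0, "rz": 0}, {"x": -0.25, "y": 0, "z": 0, "rx": 0, "ry": 0, "rz": 0}, {"x": -0.25, "y": 0, "z": 0, "rx": 0, "ry": 0, "rz": 0}, {"x": -0.25, "y": 0, "z": 0, "rx": 0, "ry": 0, "rz": 0}, {"x": -0.25, "y": 0, "z": 0, "rx": 0, "ry": 0, "rz": 0}, {"x": -0.25, "y": 0, "z": 0, "rx": 0, "ry": 0, "rz": 0}, {"x": -0.25, "y": 0, "z": 0, "rx": 0, "ry": 0, "rz": 0}, {"x": -0.25, "y": 0, "z": 0, "rx": 0, "ry": 0, "rz": 0}, {"x": -0.15, "y": 0, "z": 0, "rx": 0, "ry": 0, "rz": 0}, {"x": 0, "y": 0, "z": 0, "rx": 0, "ry": 0, "rz": 0}])

```text
clock: 17.6
tool_pos: [0.523, 0.072, 0.039]
orientation: [-180.0, -0.1, -75.6]
force: [1.0, -6.4, 8.6]
opening: 0.0137
gripper_force: 30.0
```

Call:
play_rows(motion=[{"x": -0.1, "y": 0, "z": 0, "rx": 0, "ry": 0, "rz": 0}, {"x": -0.1, "y": 0, "z": 0, "rx": 0, "ry": 0, "rz": 0}, {"x": -0.1, "y": 0, "z": 0, "rx": 0, "ry": 0, "rz": 0}, {"x": 0, "y": 0, "z": 0, "rx": 0, "ry": 0, "rz": 0}])

```text
clock: 18.1
tool_pos: [0.5211, 0.0789, 0.039]
orientation: [-180.0, -0.1, -75.6]
force: [1.2, -7.6, 6.9]
opening: 0.0135
gripper_force: 30.0
```

Call:
play_rows(motion=[{"x": -0.08, "y": 0, "z": 0, "rx": 0, "ry": 0, "rz": 0}, {"x": -0.05, "y": 0, "z": 0, "rx": 0, "ry": 0, "rz": 0}, {"x": 0, "y": 0, "z": 0, "rx": 0, "ry": 0, "rz": 0}])

```text
clock: 18.48
tool_pos: [0.5203, 0.0819, 0.039]
orientation: [-180.0, -0.1, -75.6]
force: [1.3, -8.2, 6.8]
opening: 0.014
gripper_force: 30.0
```

Call:
play_rows(motion=[{"x": 0, "y": 0, "z": 0, "rx": 0, "ry": 0, "rz": 0}, {"x": 0, "y": 0, "z": 0, "rx": 0, "ry": 0, "rz": 0}, {"x": 0, "y": 0, "z": 0, "rx": 0, "ry": 0, "rz": 0}, {"x": 0, "y": 0, "z": 0, "rx": 0, "ry": 0, "rz": 0}, {"x": 0, "y": 0, "z": -0.3, "rx": 0, "ry": 0, "rz": 0}, {"x": 0, "y": 0, "z": -0.6, "rx": 0, "ry": 0, "rz": 0}, {"x": 0, "y": 0, "z": -1, "rx": 0, "ry": 0, "rz": 0}, {"x": 0, "y": 0, "z": -1, "rx": 0, "ry": 0, "rz": 0}, {"x": 0.5, "y": 0, "z": -1, "rx": 0, "ry": 0, "rz": 0}, {"x": 1, "y": 0, "z": -0.5, "rx": 0, "ry": 0, "rz": 0}, {"x": 1, "y": 0, "z": 0, "rx": 0, "ry": 0, "rz": 0}, {"x": 1, "y": 0, "z": 0, "rx": 0, "ry": 0, "rz": 0}, {"x": 1, "y": 0, "z": 0, "rx": 0, "ry": 0, "rz": 0}, {"x": 1, "y": 0, "z": 0, "rx": 0, "ry": 0, "rz": 0}, {"x": 1, "y": 0, "z": 0, "rx": 0, "ry": 0, "rz": 0}, {"x": 1, "y": 0, "z": 0, "rx": 0, "ry": 0, "rz": 0}, {"x": 1, "y": 0, "z": 0, "rx": 0, "ry": 0, "rz": 0}, {"x": 1, "y": 0, "z": 0, "rx": 0, "ry": 0, "rz": 0}, {"x": 0, "y": 0, "z": 0, "rx": 0, "ry": 0, "rz": 0}], fingers=0)

```text
clock: 20.85
tool_pos: [0.5791, -0.1488, 0.1493]
orientation: [-180.0, -0.0, -75.7]
force: [-0.0, 0.5, -1.0]
opening: 0.0438
gripper_force: 0.0
```

```bash
python3 - <<'E'
from h import *
a=cams.snapshot("top");b=cams.snapshot("scene");cv2.imwrite("pics/t5.png",a)
f=lambda i:cv2.resize(i,(400,300),interpolation=cv2.INTER_CUBIC)
cv2.imwrite("pics/c5.png",np.hstack([f(a[155:235,150:282]),f(b[115:220,240:325])]))
E
```

```text
(no output)
```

View pics/c5.png

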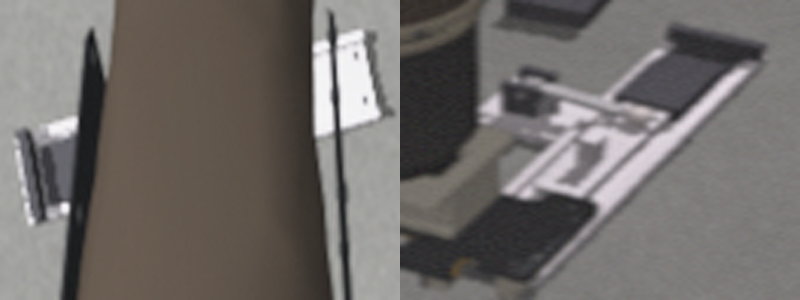

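The block is at the end stop and the roller looks down on the bar. I move the arm clear to measure the result.

Call:
play_rows(motion=[{"x": 1, "y": 0, "z": -0.3, "rx": 0, "ry": 0, "rz": 0}, {"x": 1, "y": 0, "z": -0.3, "rx": 0, "ry": 0, "rz": 0}, {"x": 1, "y": 0, "z": -0.3, "rx": 0, "ry": 0, "rz": 0}, {"x": 1, "y": 0.3, "z": 0, "rx": 0, "ry": 0, "rz": 0}, {"x": 1, "y": 0.3, "z": 0, "rx": 0, "ry": 0, "rz": 0}, {"x": 1, "y": 0.3, "z": 0, "rx": 0, "ry": 0, "rz": 0}, {"x": 1, "y": 0.3, "z": 0, "rx": 0, "ry": 0, "rz": 0}, {"x": 1, "y": 0.3, "z": 0, "rx": 0, "ry": 0, "rz": 0}, {"x": 1, "y": 0.3, "z": 0, "rx": 0, "ry": 0, "rz": 0}, {"x": 1, "y": 0.3, "z": 0, "rx": 0, "ry": 0, "rz": 0}, {"x": 1, "y": 0.3, "z": 0, "rx": 0, "ry": 0, "rz": 0}, {"x": 0, "y": 0, "z": 0, "rx": 0, "ry": 0, "rz": 0}])

```text
clock: 22.45
tool_pos: [0.5887, -0.4307, 0.1704]
orientation: [180.0, 0.0, -75.7]
force: [-0.7, 0.3, -0.8]
opening: 0.0437
gripper_force: 0.0
```

```bash
python3 - <<'E'
from h import *
a=cams.snapshot("top");b=cams.snapshot("scene");cv2.imwrite("pics/t6.png",a);cv2.imwrite("pics/s6.png",b)
f=lambda i:cv2.resize(i,(400,300),interpolation=cv2.INTER_CUBIC)
cv2.imwrite("pics/c6.png",np.hstack([f(a[155:235,150:282]),f(b[115:220,240:325])]))
E
```

```text
(no output)
```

View pics/c6.png

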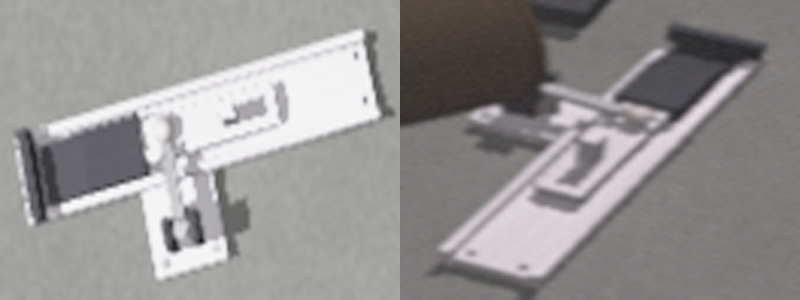

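The bar is straight in the channel (rear end at top crop about (277,105)), with the roller on its front and the block against the stop (rear edge about (144,145)). A quick numeric check follows, and I hand in if it fits.

```bash
python3 - <<'E'
from h import *
T=cams.get_calibration("top");O=np.array([.505,.1413]);u=np.array([-.2494,.9684]);v=np.array([-.9684,-.2494])
t=lambda x,y:((x+.5)/3.0303+149.5,(y+.5)/3.75+154.5)
for n,p,z in(("bar rear",(273,84),.031),("bar rear",(281,126),.031),("block rear",(136,115),.037),("block rear",(152,172),.037),("entry",(364,32),.023),("entry",(379,119),.023)):
    q=onz(T,*t(*p),z)[:2]-O;print(n,(q@u).round(4),(q@v).round(4))
E
```

```text
bar rear -0.1079 -0.013
bar rear -0.1076 0.0203
block rear 0.0231 -0.0202
block rear 0.0181 0.026
entry -0.202 -0.0328
entry -0.1992 0.0366
```

```bash
python3 -c "
from plant import workorder
print(workorder.close_job())"
```

```text
the job is handed in; nothing more can be done
None
```

I handed the job in at about 22.5 s. The bar is in the channel at x ≈ −62 mm with the roller on its front, and the block is at x ≈ 71 mm, about 4 mm short of the end stop (read from the top camera). No verdict was returned.

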